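Crack the sealed lid of a film drying jar under a height gauge and hold it ajar

ROBOT

A 6-joint arm with a two-finger parallel gripper is mounted at the origin on a cart in front of the work surface, level with it; the furniture and walls round the work are solid. World frame = base frame: x ahead of the robot, y to its left, z up, the work surface at z = 0. Lengths are in m, angles in rad, forces in N, time in s.
With the tool pointing down it reaches from about 0.375 to 0.925 m from the base axis. Payload 5.7 kg.
Tool frame: the origin (TCP) lies midway between the tips of the shut fingers; the grasp point (between the pads) lies 19 mm behind it; z points along the fingers, y is the line along which they close (so a half turn about z gives the same grasp; the last joint's range is limited). The gripper opens to 85 mm and grips with 20 to 120 N. Pads are 22 mm wide; open, the fingers measure 114 mm over their backs; the gripper's body (76 mm by 85 mm) begins 54 mm behind the grasp point. The pads swing forward as they close: fully open they stand 13 mm farther back than shut.
Start: joints at [-1.334, 0.359, 1.51, -0, 1.272, -0.115], TCP at [0.207, -0.563, 0.231] pointing down, gripper open.
Joint ranges: [-2.97, 2.97], [-1.01, 2.36], [0.21, 2.38], [-0.96, 4.11], [0.2, 2.71], [-2.98, 2.98]. Speed limits (rad/s): [2.39, 2.39, 3.14, 3.14, 3.14, 3.14].

INTERFACE

Orientations are given as a unit quaternion [w, x, y, z].
In Python, from bench import * gives the robot as it stands. The module is installed in compiled form; this text tells all that it offers.
- The arm moves only by the tool arm_command, never from a script. Its argument "commands" is a list of rows, each a list of 3 entries, a list of its own where there are three numbers: the opening in per cent of the stroke, from 0 (shut) to 100 (fully open), then the shift along the tool's x, y, z in m, then the turn, a rotation vector about the tool's x, y, z in degrees. A call has 1 to 20 rows; each row shifts and turns the commanded pose from where the row before left it, along the tool's axes as they then stand; what a row does not reach is not made up. A row lasts 1/8 s, in which the tool goes at most 62.5 mm and 10.7 degrees, less where a joint would pass 70% of its speed; a pose out of reach is approached as far as the arm can. A call with a gripper value outside its range is refused whole. The fingers move at their own pace and stop on an object; "grip_force" is the grip in N (left out, the last holds). Time passes only in rows, so rows that do not move let the fingers close. It gives the time, the measured TCP pose, the force, the opening and the grip force at its end, in the units of the state.
- observe(): the state, without advancing time (a new reading comes with each control period).
- grab_frame(name): name is "scene" or "top" or "wrist"; returns a dict with "frame" (400x640x3 uint8, red, green, blue), "z_map" (400x640 float32, m along the optical axis (not along the pixel's ray), 0 where there is no reading), "camera_matrix" (3x3 intrinsics, pixels), "T" (4x4, takes a point from camera to world coordinates). Camera axes: x right, y down, z forward; pixel columns grow to the right and rows downward; lengths in m; the calibration is good to about 2 mm. The wrist camera is an equidistant fisheye: a pixel r from the principal point sees the ray r / f radians off the axis. A picture is of the moment at which its call begins.
- sign_off(): hands the job in; it is judged then, once.
The state is a dict: "time": time; "joint_positions": joint angles; "dq": joint speeds; "joint_efforts": joint torques, N m; "eef_pos": TCP position; "tool_rot": TCP orientation; "force": force on the tool from outside, world axes, zero at the start; "ft_torque": the same for the moment, N m; "width": finger opening in m; "finger_force": force on a finger pad.
Only numpy, scipy, OpenCV 4.12 (cv2) and the standard library are available. Lean on these libraries where they do the work, as an engineer would, in place of code of your own. Each camera call takes 0.05 s, during which the arm holds its last target. There are 200 camera calls.

TASK

A film reel is drying in the sealed glass jar: first lower the height gauge beside it by pushing its thumb button right down to the stop, so that its sprung foot rests on the shut lid. Then take the lid by its bar grip and pull it straight up until the sticky seal lets go, never lifting it more than 30 mm and leaving the things standing around alone. The program finishes while still gripping the lid and holding it still and level, clear of the jar, about 15 mm open, with the gauge foot resting on it (reading about 19 mm).

Things in the scene. Friction and masses are not known exactly. Their poses are not given: they have to be found in the camera images.
- jar: round glass drying jar, fixed to the bench, 150 mm outer diameter, 65 mm high, wall 6 mm, a film reel inside; origin at the centre of its underside, z up, its +x axis points roughly towards the gauge post. Four small sprung nubs inside its mouth are the seal: they hold the lid's bead down.
- lid: the loose grey lid, about 0.2 kg, a disc 156 mm in diameter and 8 mm thick; origin at the centre of the disc's underside, 65 mm above the bench when shut. The seal takes about 12 to 18 N of straight upward pull (weight and gauge foot included), gives suddenly within the first 3 mm and is wholly free by 7 mm; a lid let go there would rest ajar, askew on the seal, 4 to 7 mm up.
- lid_grip (a point): centre of the lid's bar grip: 50 mm long (along this point's x), 16 mm wide (y), 28 mm high, on a 14 mm stem, 20 mm free between disc and bar. With the lid shut it is 107 mm above the bench on the jar's axis, the disc's top at 73 mm; the lid's opening is this point's rise above 107 mm. The bar points within 0.3 rad of the jar's x axis, towards the gauge.
- gauge: height gauge fixed behind the jar: 70 x 62 mm steel base, a post 12 mm thick and 180 mm high, a sliding arm reaching over the jar's lid with a sprung foot at its end and a small white scale; origin at the post's foot on the bench, -x towards the jar
- gauge_pad (a point): centre of the flat top of the black thumb button (22 mm in diameter) on the gauge's sliding arm; its +x points away from the jar to the post, 32 mm away, its -x to the gauge foot, 36 mm away. With the arm at its lower stop this top is 165 mm above the bench; at the start it is 35 to 45 mm higher. The arm moves straight up and down only.
- gauge_slide (a joint): how far the gauge's arm has been pushed down its post, m: 0 uppermost, 0.045 at the lower stop. It takes about 6 N to move (a few N more when pushed quickly) and stays where it is left.
- gauge_foot (a joint): gauge reading, m: how far the sprung foot is pushed up into the arm. 0 with the foot hanging free; about 0.004 with the arm at its lower stop and the foot on the shut lid; then it grows by the lift of the lid. The spring presses with about 1 to 2 N. The range is 0 to 0.042.
- gauge_tip (a point): centre of the underside of the gauge foot (14 mm disc under a 7 mm rod), which lands on the lid's disc about 62 mm from the jar's axis on the gauge's side
- loupe: bystander: black and clear magnifier, 42 mm wide, 48 mm high, standing on the bench; origin at the centre of its underside
- film_can_1: bystander: film canister with a grey cap, 34 mm wide, 51 mm high, standing on the bench; origin at the centre of its underside
- film_can_3: bystander: another film canister, same size; origin at the centre of its underside
- marker: bystander: white marker pen lying on the bench, 15 x 122 x 18 mm, long along its y axis; origin at the centre of its underside
Not all that is in view belongs to the job. Leave any brown look-alike of the gauge alone.

How it is judged:
By the outcome, as a careful person would: the job done as asked, in the order asked, and still so for the second after the job is handed in, while the arm keeps its last pose, push and grip.
It also fails if it takes over 45 s, if anything falls off the work surface, if the arm or the gripper's body presses on something with over 40 N, if the wrist force passes 120 N, or if a joint passes its speed limit or range.

## Working session

There is one attempt and no reset: what is moved stays moved. The work goes in short steps, Python scripts to look and compute and a tool call to move; the robot and the scene stay as the last step left them, time stands still between calls to the robot, and variables do not carry over. Pictures are saved under pics/ and viewed, at most 10 in all, crops included, and the job is handed in when it is done.

Besides the shell and the picture viewer there is one more tool, called after "Request:" as name([rows], argument=value, ...), one row to a line, values as JSON. arm_command: Moves the arm, as the interface text tells. Its arguments: {"type":"object","properties":{"commands":{"type":"array"},"grip_force":{"type":"number"}},"required":["commands"]}

```bash
mkdir -p pics
cat > h.py <<'E'
from bench import *
import numpy as np, cv2
def grab(n):
    g=grab_frame(n); return g
def cloud(g):
    z=g["z_map"];K=g["camera_matrix"];T=g["T"]
    v,u=np.mgrid[:z.shape[0],:z.shape[1]]
    P=np.stack([(u-K[0,2])/K[0,0]*z,(v-K[1,2])/K[1,1]*z,z],-1)@T[:3,:3].T+T[:3,3]
    P[z==0]=np.nan
    return P
E
python3 - <<'E'
from h import *
for n in("scene","top"):
    g=grab(n); cv2.imwrite(f"pics/{n}0.png",g["frame"][...,::-1]); np.savez(f"{n}0.npz",**g)
    print(n,g["camera_matrix"].round(1).tolist(),g["T"].round(3).tolist())
print(observe())
E
```

```text
scene [[434.1, 0.0, 317.1], [0.0, 434.1, 199.2], [0.0, 0.0, 1.0]] [[-0.814, -0.303, 0.495, 0.1], [-0.581, 0.449, -0.679, 0.567], [-0.016, -0.841, -0.541, 0.622], [0.0, 0.0, 0.0, 1.0]]
top [[448.8, 0.0, 316.7], [0.0, 448.8, 195.9], [0.0, 0.0, 1.0]] [[0.021, -0.996, 0.086, 0.444], [-1.0, -0.021, 0.001, -0.029], [0.0, -0.086, -0.996, 1.051], [0.0, 0.0, 0.0, 1.0]]
{'time': 0.1, 'joint_positions': array([-1.33409584e+00,  3.59399891e-01,  1.51132862e+00,  2.48604694e-05,
        1.27255593e+00, -1.15102316e-01]), 'dq': array([-0.000246  , -0.00202821, -0.00131174, -0.00021577,  0.00096123,
        0.00046057]), 'joint_efforts': array([ 1.05287734e-04, -5.28648806e+01, -2.79350960e+01, -1.91537169e-04,
        5.03044066e-03, -1.85649691e-05]), 'eef_pos': array([ 0.20660509, -0.56263325,  0.2305557 ]), 'tool_rot': array([-8.45053830e-04,  9.84569487e-01,  1.74992030e-01, -3.95415024e-05]), 'force': array([-0.79558299, -0.68996219, -0.75767162]), 'ft_torque': array([ 0.00173015, -0.0257752 ,  0.00053954]), 'finger_force': 0.0, 'width': 0.08556319449680382}
```

View pics/scene0.png

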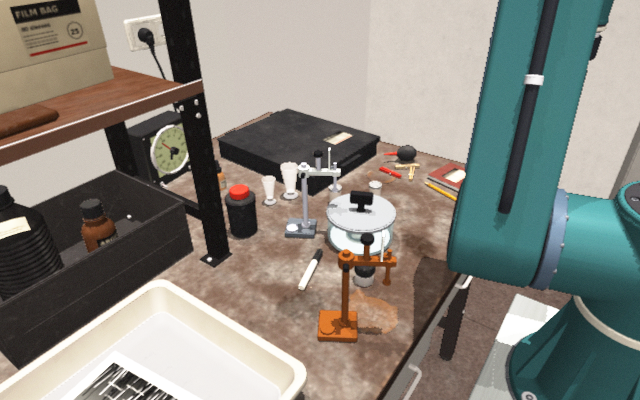

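View pics/top0.png

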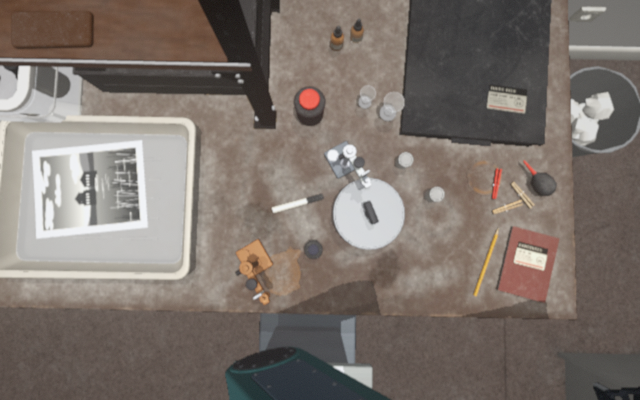

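Candidates for the gauge: grey steel gauge (top 345,160; scene 303,200; button scene 318,155, top about 358,162), which I choose; the brown look-alike (top 253,260; scene 345,300) I reject. The lid grip is the black bar at top (371,212), scene (361,200). The loupe is at top (313,249), and the cans are at (405,160) and (436,194).

Run:
```python
from h import *
for n,(u0,u1,v0,v1) in(("top",(310,460,130,260)),("scene",(270,420,130,270))):
    g=dict(np.load(f"{n}0.npz")); P=cloud(g); f=g["frame"].astype(int)
    m=np.zeros(P.shape[:2],bool); m[v0:v1,u0:u1]=1
    z=P[...,2]; dark=(f.max(-1)<75)&m
    lid=m&(abs(z-.073)<.006)&(f.min(-1)>110)
    if lid.sum()>50:
        c=lid.astype(np.uint8); k,lab,st,ce=cv2.connectedComponentsWithStats(c); i=1+st[1:,4].argmax()
        q=P[lab==i]; (cx,cy),r=cv2.minEnclosingCircle(q[:,:2].astype(np.float32)); print(n,"lid",cx,cy,r,np.nanmedian(q[:,2]))
    b=dark&(z>.095)&(z<.135)
    k,lab,st,ce=cv2.connectedComponentsWithStats(b.astype(np.uint8))
    for i in range(1,k):
        if st[i,4]>15:
            q=P[lab==i]; t=q[q[:,2]>.115]; 
            print("bar?",ce[i].round(),st[i,4],np.median(q,0).round(4),q[:,2].max(), "top",len(t), cv2.minAreaRect((t[:,:2]*1000).astype(np.float32)) if len(t)>5 else 0)
    b=dark&(z>.17)&(z<.23)
    k,lab,st,ce=cv2.connectedComponentsWithStats(b.astype(np.uint8))
    for i in range(1,k):
        if st[i,4]>4:
            q=P[lab==i]; h=np.percentile(q[:,2],95);t=q[q[:,2]>h-.006];print("btn?",ce[i].round(),st[i],np.median(t,0).round(4),q[:,2].max().round(4),cv2.minEnclosingCircle((t[:,:2]*1000).astype(np.float32)))
    b=m&(z>.14); 
    for h in np.arange(.14,.26,.01):
        s=m&(z>=h)&(z<h+.01)&(P[...,0]<.75)
        if s.sum(): print(" h",h.round(2),s.sum(),np.median(P[s],0)[:2].round(3), np.ptp(P[s],0)[:2].round(3))
    s=m&(z>.02)&(z<.06)&(abs(P[...,1]+.1)<.3)
a=cv2.imread("pics/top0.png")[130:270,280:460]; b=cv2.imread("pics/scene0.png")[130:270,270:450]
cv2.imwrite("pics/crop1.png",np.hstack([cv2.resize(x,None,fx=2.2,fy=2.2,interpolation=2) for x in(a,b)])[:600,:800])
```

```text
top lid 0.4937271773815155 -0.1406201422214508 0.07784618437290192 0.07388344032458183
 h 0.14 2 [ 0.606 -0.081] [0.012 0.008]
 h 0.15 17 [ 0.575 -0.103] [0.058 0.053]
 h 0.16 198 [ 0.578 -0.105] [0.079 0.065]
 h 0.17 123 [ 0.608 -0.092] [0.074 0.048]
 h 0.18 27 [ 0.559 -0.118] [0.067 0.042]
 h 0.19 4 [ 0.561 -0.116] [0.008 0.015]
 h 0.2 84 [ 0.583 -0.105] [0.036 0.021]
 h 0.21 40 [ 0.576 -0.11 ] [0.035 0.024]
scene lid 0.49457302689552307 -0.13650326430797577 0.07959746569395065 0.07358223353899951
bar? [361. 197.] 267 [ 0.4924 -0.133   0.1124] 0.12239955776913969 top 113 ((494.5773010253906, -137.0433349609375), (47.722900390625, 19.05891227722168), 21.61109161376953)
btn? [318. 153.] [313 150  11   8  66] [ 0.5818 -0.0989  0.2087] 0.2107 ((584.0830688476562, -101.80601501464844), 10.997306823730469)
btn? [367. 239.] [361 233  13  13 133] [0.3503 0.0968 0.2093] 0.2117 ((350.9363708496094, 94.10531616210938), 11.20523738861084)
 h 0.14 31 [ 0.553 -0.083] [0.298 0.201]
 h 0.15 228 [0.382 0.079] [0.314 0.246]
 h 0.16 657 [0.365 0.083] [0.314 0.264]
 h 0.17 328 [0.377 0.094] [0.308 0.248]
 h 0.18 112 [0.352 0.079] [0.297 0.239]
 h 0.19 56 [0.354 0.084] [0.263 0.213]
 h 0.2 224 [0.353 0.09 ] [0.27  0.222]
 h 0.21 59 [0.35  0.086] [0.26  0.223]
```

View pics/crop1.png

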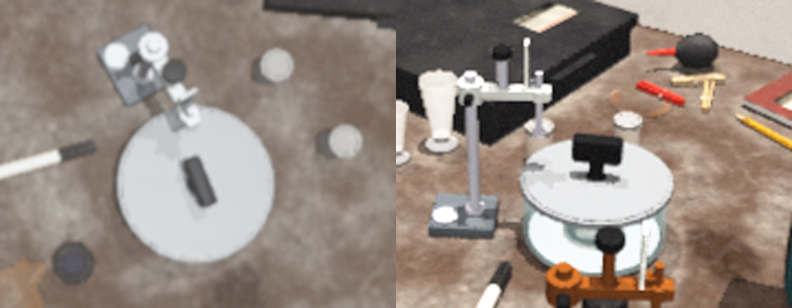

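```bash
cat >> h.py <<'E'
from scipy.spatial.transform import Rotation as R
def tool():
    s=observe(); return s,R.from_quat(np.roll(s["tool_rot"],-1)).as_matrix(),s["eef_pos"]
def to(p,yaw=None):
    s,M,e=tool(); print("tcp",e.round(4),"toolx yaw",np.degrees(np.arctan2(M[1,0],M[0,0])).round(2),"tilt",np.degrees(np.arccos(-M[2,2])).round(2),"F",s["force"].round(2),"w",round(s["width"],4),"t",round(s["time"],2)); print("shift tool axes",(M.T@(np.array(p)-e)).round(4))
E
python3 - <<'E'
from h import *
g=grab("wrist"); s,M,e=tool()
print((M.T@(g["T"][:3,3]-e)).round(3),(M.T@g["T"][:3,:3]).round(2).tolist(),g["camera_matrix"].tolist())
to([.582,-.104,.28])
E
```

```text
[ 0.073  0.    -0.143] [[0.0, -0.96, -0.29], [1.0, 0.0, -0.0], [0.0, -0.29, 0.96]] [[309.70691628693146, 0.0, 318.9964336629632], [0.0, 309.70691628693146, 198.51855912464345], [0.0, 0.0, 1.0]]
tcp [ 0.2066 -0.5628  0.2306] toolx yaw 20.16 tilt 0.08 F [ 0.46 -0.81  0.3 ] w 0.0852 t 0.15
shift tool axes [ 0.5105 -0.3014 -0.0489]
```

Request:
arm_command([
  [0, [0.0425, -0.025, -0.005], [0, 0, 0]],
  [0, [0.0425, -0.025, -0.005], [0, 0, 0]],
  [0, [0.0425, -0.025, -0.005], [0, 0, 0]],
  [0, [0.0425, -0.025, -0.005], [0, 0, 0]],
  [0, [0.0425, -0.025, -0.005], [0, 0, 0]],
  [0, [0.0425, -0.025, -0.005], [0, 0, 0]],
  [0, [0.0425, -0.025, -0.005], [0, 0, 0]],
  [0, [0.0425, -0.025, -0.005], [0, 0, 0]],
  [0, [0.0425, -0.025, -0.005], [0, 0, 0]],
  [0, [0.0425, -0.025, -0.005], [0, 0, 0]],
  [0, [0.0, 0.0, 0], [0, 0, -1.6]],
  [0, [0, 0, 0], [0, 0, 0]],
  [0, [0, 0, 0], [0, 0, 0]],
])

```text
time: 1.78
eef_pos: [0.5187, -0.1829, 0.281]
tool_rot: [-0.0, 0.982, 0.188, -0.0]
force: [-0.5, 0.2, 1.0]
width: 0.0005
finger_force: 0.0
```

Run:
```python
from h import *
to([.582,-.104,.28])
g=grab("wrist"); np.savez("w1.npz",**g); a=g["frame"][...,::-1]; cv2.imwrite("pics/w1.png",a)
T=np.load("scene0.npz"); K=T["camera_matrix"]; Ti=np.linalg.inv(T["T"])
for z in(.18,.2,.21,.22,.23,.24):
    p=Ti@[.553,-.116,z,1]; print(z,(K@p[:3]/p[2])[:2].round(1))
```

```text
tcp [ 0.5187 -0.1829  0.281 ] toolx yaw 21.67 tilt 0.05 F [-0.52  0.23  1.01] w 0.0005 t 1.77
shift tool axes [ 0.0879 -0.05    0.001 ]
0.18 [333.8 165.2]
0.2 [333.8 156.8]
0.21 [333.8 152.6]
0.22 [333.8 148.3]
0.23 [333.9 143.9]
0.24 [333.9 139.5]
```

View pics/w1.png

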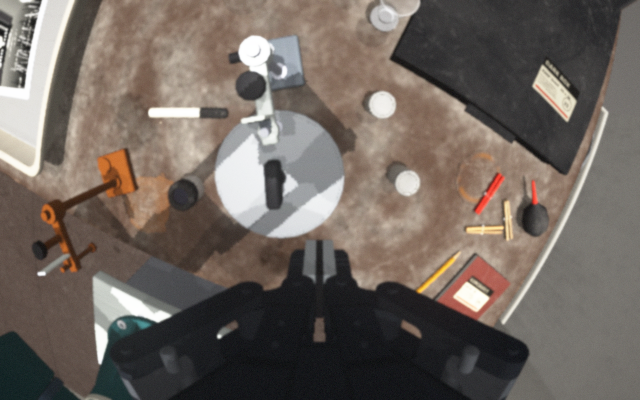

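Wrist view: grey gauge button at (251,86), lid bar at (274,186), upright, so nearly aligned with tool x; brown gauge far left. Cast rays to refine.

```bash
cat >> h.py <<'E'
def cast(g,u,v,z):
    K=g["camera_matrix"];T=g["T"]; d=np.array([u-K[0,2],v-K[1,2]]); r=np.hypot(*d); th=r/K[0,0]
    w=T[:3,:3]@np.array([*(d/r*np.sin(th)),np.cos(th)]); return T[:3,3]+w*(z-T[2,3])/w[2]
E
python3 - <<'E'
from h import *
g=dict(np.load("w1.npz")); f=g["frame"].astype(int); dk=(f.max(-1)<70).astype(np.uint8)
def comp(u0,u1,v0,v1):
    m=np.zeros_like(dk); m[v0:v1,u0:u1]=dk[v0:v1,u0:u1]
    k,lab,st,ce=cv2.connectedComponentsWithStats(m); i=1+st[1:,4].argmax(); return st[i],ce[i],np.argwhere(lab==i)[:,::-1]
s,c,p=comp(225,280,65,110); (cc),r=cv2.minEnclosingCircle(p.astype(np.float32)); print("btn",s,cc,r,cast(g,*cc,.209).round(4))
s,c,p=comp(255,295,150,215); print("bar",s,c)
q=np.array([cast(g,u,v,.121) for u,v in p]); print(cv2.minAreaRect((q[:,:2]*1000).astype(np.float32)))
E
```

```text
btn [239  76  26  24 371] (251.2796630859375, 87.0762710571289) 14.097197532653809 [ 0.5838 -0.1069  0.209 ]
bar [265 160  20  49 620] [274.09677419 182.73387097]
((498.688720703125, -143.1182861328125), (50.514957427978516, 19.223644256591797), 23.43411636352539)
```

Request:
arm_command([
  [0, [0.044, -0.0245, 0], [0, 0, 0]],
  [0, [0.0445, -0.0245, 0], [0, 0, 0]],
  [0, [0, 0, 0.035], [0, 0, 0]],
  [0, [0, 0, 0.03], [0, 0, 0]],
  [0, [0, 0, 0.003], [0, 0, 0]],
  [0, [0, 0, 0.003], [0, 0, 0]],
  [0, [0, 0, 0.003], [0, 0, 0]],
  [0, [0, 0, 0.003], [0, 0, 0]],
  [0, [0, 0, 0.003], [0, 0, 0]],
])

```text
time: 2.95
eef_pos: [0.5844, -0.1045, 0.2023]
tool_rot: [0.001, 0.982, 0.189, 0.001]
force: [-0.5, -3.0, 4.3]
width: 0.0001
finger_force: 2.4
```

Run:
```python
from h import *
to([.583,-.105,.164])
g=grab("wrist"); np.savez("w2.npz",**g); cv2.imwrite("pics/w2.png",g["frame"][...,::-1])
```

```text
tcp [ 0.5844 -0.1045  0.2023] toolx yaw 21.75 tilt 0.15 F [-0.48 -3.    4.25] w 0.0001 t 2.95
shift tool axes [-0.0015 -0.0002  0.0383]
```

View pics/w2.png

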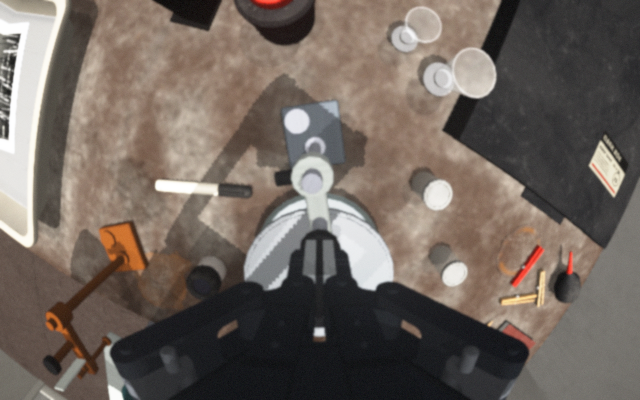

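The finger tips sit on the button (about 318,240), in line with the post collar (312,178), with contact force showing. Push on.

Request:
arm_command([
  [0, [0, 0, 0.004], [0, 0, 0]],
  [0, [0, 0, 0.004], [0, 0, 0]],
  [0, [0, 0, 0.004], [0, 0, 0]],
  [0, [0, 0, 0.004], [0, 0, 0]],
  [0, [0, 0, 0.004], [0, 0, 0]],
  [0, [0, 0, 0.004], [0, 0, 0]],
  [0, [0, 0, 0.004], [0, 0, 0]],
  [0, [0, 0, 0.003], [0, 0, 0]],
  [0, [0, 0, 0.002], [0, 0, 0]],
  [0, [0, 0, 0.002], [0, 0, 0]],
  [0, [0, 0, 0.001], [0, 0, 0]],
  [0, [0, 0, 0], [0, 0, 0]],
])

```text
time: 4.5
eef_pos: [0.5837, -0.1035, 0.1652]
tool_rot: [-0.0, 0.982, 0.189, 0.0]
force: [2.7, -1.8, 4.4]
width: -0.0001
finger_force: 2.2
```

Request:
arm_command([
  [0, [0, 0, 0.001], [0, 0, 0]],
  [0, [0, 0, 0.001], [0, 0, 0]],
  [0, [0, 0, 0], [0, 0, 0]],
])

```text
time: 4.88
eef_pos: [0.5837, -0.1036, 0.1649]
tool_rot: [0.0, 0.982, 0.189, 0.0]
force: [-1.9, -0.4, 16.7]
width: 0.0003
finger_force: 8.1
```

Request:
arm_command([
  [0, [0, 0, -0.03], [0, 0, 0]],
  [0, [0, 0, -0.04], [0, 0, 0]],
  [30, [-0.05, 0, 0], [0, 0, 0]],
  [50, [-0.045, 0, 0], [0, 0, 0]],
  [50, [0, 0, 0], [0, 0, 0]],
  [50, [0, 0, 0], [0, 0, 0]],
  [50, [0, 0, 0], [0, 0, 0]],
])

```text
time: 5.75
eef_pos: [0.496, -0.1385, 0.2329]
tool_rot: [-0.0, 0.982, 0.189, -0.0]
force: [1.1, 1.1, -0.2]
width: 0.0425
finger_force: 0.0
```

Run:
```python
from h import *
to([.495,-.139,.088])
o=[]
for n in("wrist","scene"):
    g=grab(n); np.savez(n+"3.npz",**g); f=g["frame"][...,::-1]
    o.append(f if n=="wrist" else cv2.resize(f[120:270,260:420],(427,400),interpolation=2))
cv2.imwrite("pics/w3.png",cv2.resize(np.hstack(o),None,fx=.74,fy=.74,interpolation=3))
```

```text
tcp [ 0.496  -0.1385  0.2329] toolx yaw 21.79 tilt 0.05 F [ 1.13  1.1  -0.2 ] w 0.0425 t 5.75
shift tool axes [-0.0011  0.0002  0.1449]
```

View pics/w3.png

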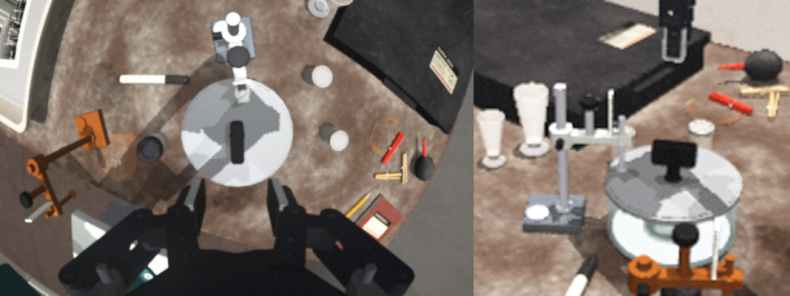

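The left half shows the bar centred between the fingers (about 320,192 in full pixels) with the foot touching the lid. The right half shows the arm at its lower stop with the foot on the lid.

Run:
```python
from h import *
g=dict(np.load("wrist3.npz")); f=g["frame"].astype(int); dk=np.zeros((400,640),np.uint8); dk[150:225,295:345]=(f.max(-1)<65)[150:225,295:345]
k,lab,st,ce=cv2.connectedComponentsWithStats(dk); i=1+st[1:,4].argmax(); p=np.argwhere(lab==i)[:,::-1]; print(st[i],ce[i])
q=np.array([cast(g,u,v,.121) for u,v in p]); r=cv2.minAreaRect((q[:,:2]*1000).astype(np.float32)); print(r)
g=dict(np.load("scene3.npz"));P=cloud(g); f=g["frame"].astype(int); z=P[...,2]
b=(f.max(-1)<75)&(z>.115)&(z<.135)&(np.hypot(P[...,0]-.495,P[...,1]+.139)<.04); print(cv2.minAreaRect((P[b][:,:2]*1000).astype(np.float32)))
to([r[0][0]/1000,r[0][1]/1000,.088])
```

```text
[311 164  19  57 947] [319.94720169 191.3812038 ]
((497.36151123046875, -139.12806701660156), (49.97281265258789, 15.321943283081055), 21.85318374633789)
((494.5690612792969, -138.21383666992188), (48.15475845336914, 19.77435874938965), 20.38787841796875)
tcp [ 0.496  -0.1386  0.233 ] toolx yaw 21.8 tilt 0.03 F [ 0.68 -0.67  0.08] w 0.0425 t 5.85
shift tool axes [0.001  0.0011 0.145 ]
```

Request:
arm_command([
  [50, [-0.001, 0.0005, 0.04], [0, 0, 0]],
  [50, [0, 0, 0.04], [0, 0, 0]],
  [50, [0, 0, 0.03], [0, 0, 0]],
  [50, [0, 0, 0.015], [0, 0, 0]],
  [50, [0, 0, 0.01], [0, 0, 0]],
  [50, [0, 0, 0.009], [0, 0, 0]],
  [50, [0, 0, 0], [0, 0, 0]],
])

```text
time: 6.72
eef_pos: [0.4947, -0.1398, 0.0893]
tool_rot: [-0.0, 0.982, 0.189, -0.0]
force: [0.0, -0.5, 0.7]
width: 0.0427
finger_force: 0.0
```

No contact on the way down. Close, firmly.

Request:
arm_command([
  [0, [0, 0, 0], [0, 0, 0]],
  [0, [0, 0, 0], [0, 0, 0]],
  [0, [0, 0, 0], [0, 0, 0]],
  [0, [0, 0, 0], [0, 0, 0]],
  [0, [0, 0, 0], [0, 0, 0]],
  [0, [0, 0, 0], [0, 0, 0]],
], grip_force=80)

```text
time: 7.48
eef_pos: [0.4952, -0.14, 0.0902]
tool_rot: [0.0, 0.982, 0.189, 0.001]
force: [0.1, 0.6, 6.3]
width: 0.0148
finger_force: 79.1
```

Run:
```python
from h import *
g=grab("wrist"); np.savez("w4.npz",**g); cv2.imwrite("pics/w4.png",g["frame"][...,::-1])
s=observe(); print(s["force"].round(2),s["ft_torque"].round(3),s["width"],s["eef_pos"].round(4))
```

```text
[-1.3  -0.09  5.88] [ 0.127  0.143 -0.012] 0.01505560496096454 [ 0.4952 -0.1401  0.0902]
```

View pics/w4.png

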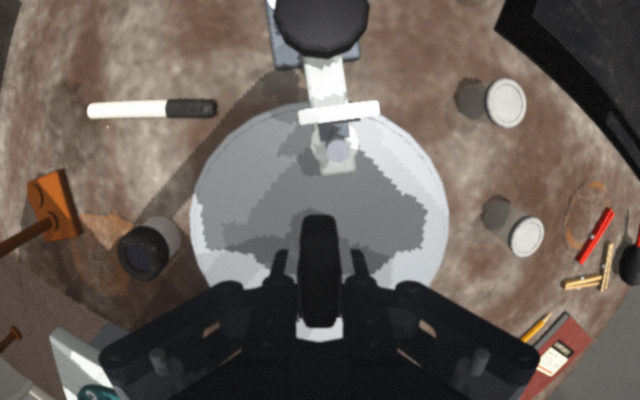

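The bar is gripped centrally (320,270), with the gauge foot beside it at (337,150), clear. Pull gently.

Request:
arm_command([
  [0, [0, 0, -0.001], [0, 0, 0]],
  [0, [0, 0, -0.001], [0, 0, 0]],
  [0, [0, 0, -0.001], [0, 0, 0]],
  [0, [0, 0, -0.001], [0, 0, 0]],
  [0, [0, 0, 0], [0, 0, 0]],
])

```text
time: 8.15
eef_pos: [0.4944, -0.1397, 0.0932]
tool_rot: [-0.0, 0.982, 0.189, -0.0]
force: [1.4, -0.3, -6.1]
width: 0.0148
finger_force: 79.3
```

Request:
arm_command([
  [0, [0, 0, -0.001], [0, 0, 0]],
  [0, [0, 0, -0.001], [0, 0, 0]],
  [0, [0, 0, -0.001], [0, 0, 0]],
  [0, [0, 0, 0], [0, 0, 0]],
])

```text
time: 8.65
eef_pos: [0.4948, -0.1399, 0.0968]
tool_rot: [0.0, 0.982, 0.189, 0.0]
force: [0.7, 0.9, -1.8]
width: 0.0144
finger_force: 80.0
```

Run:
```python
from h import *
o=[]
g=grab("wrist"); o.append(cv2.resize(g["frame"][60:360,150:470,::-1],(400,375))); 
g=grab("scene"); f=g["frame"][...,::-1]; o.append(cv2.resize(f[120:270,270:430],(400,375),interpolation=2))
cv2.imwrite("pics/w5.png",np.hstack(o))
P=cloud(g); ff=g["frame"].astype(int); z=P[...,2]; r=np.hypot(P[...,0]-.495,P[...,1]+.139)
m=(ff.min(-1)>90)&(r<.07)&(r>.03)&(z>.05)&(z<.1); q=P[m]; A=np.c_[q[:,:2]-[.495,-.139],np.ones(len(q))]; k=abs(q[:,2]-np.median(q[:,2]))<.008
print("lid plane",np.linalg.lstsq(A[k],q[k,2],rcond=None)[0].round(4),k.sum())
g=dict(np.load("scene3.npz"));P=cloud(g); ff=g["frame"].astype(int); z=P[...,2]; r=np.hypot(P[...,0]-.495,P[...,1]+.139)
m=(ff.min(-1)>90)&(r<.07)&(r>.03)&(z>.05)&(z<.1); q=P[m]; A=np.c_[q[:,:2]-[.495,-.139],np.ones(len(q))]; k=abs(q[:,2]-np.median(q[:,2]))<.008
print("before",np.linalg.lstsq(A[k],q[k,2],rcond=None)[0].round(4),k.sum())
to([0,0,0])
```

```text
lid plane [-0.0001  0.0012  0.0805] 1175
before [0.0035 0.0008 0.0739] 1185
tcp [ 0.4948 -0.1398  0.0967] toolx yaw 21.76 tilt 0.03 F [ 0.24  0.52 -0.1 ] w 0.0147 t 8.75
shift tool axes [-0.4077 -0.3133  0.0965]
```

View pics/w5.png

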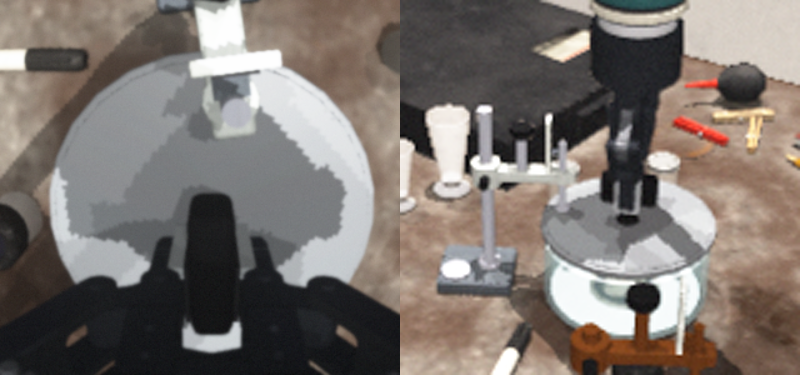

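The lid has risen level by 6.6 mm, matching the TCP rise (6.5 mm), with the foot still on it at (235,110 left). The seal has given. Raise the remaining 8.5 mm.

Request:
arm_command([
  [0, [0, 0, -0.001], [0, 0, 0]],
  [0, [0, 0, -0.0015], [0, 0, 0]],
  [0, [0, 0, -0.002], [0, 0, 0]],
  [0, [0, 0, -0.002], [0, 0, 0]],
  [0, [0, 0, -0.0015], [0, 0, 0]],
  [0, [0, 0, -0.0005], [0, 0, 0]],
  [0, [0, 0, 0], [0, 0, 0]],
  [0, [0, 0, 0], [0, 0, 0]],
  [0, [0, 0, 0], [0, 0, 0]],
])

```text
time: 9.88
eef_pos: [0.4945, -0.1398, 0.1047]
tool_rot: [-0.0, 0.982, 0.189, -0.0]
force: [0.5, 0.3, -3.0]
width: 0.0146
finger_force: 79.9
```

Run:
```python
from h import *
o=[]
g=grab("wrist"); o.append(cv2.resize(g["frame"][60:360,150:470,::-1],(400,375))); 
g=grab("scene"); f=g["frame"][...,::-1]; o.append(cv2.resize(f[120:270,270:430],(400,375),interpolation=2))
cv2.imwrite("pics/w6.png",np.hstack(o))
P=cloud(g); ff=g["frame"].astype(int); z=P[...,2]; r=np.hypot(P[...,0]-.495,P[...,1]+.139)
m=(ff.min(-1)>90)&(r<.07)&(r>.03)&(z>.06)&(z<.11); q=P[m]; A=np.c_[q[:,:2]-[.495,-.139],np.ones(len(q))]; k=abs(q[:,2]-np.median(q[:,2]))<.008
print("lid plane",np.linalg.lstsq(A[k],q[k,2],rcond=None)[0].round(4),k.sum())
to([0,0,0]); print(observe()["dq"].round(4))
```

```text
lid plane [0.0013 0.0008 0.0885] 1186
tcp [ 0.4945 -0.1398  0.1047] toolx yaw 21.76 tilt 0.01 F [ 0.24 -0.39 -3.49] w 0.0144 t 9.97
shift tool axes [-0.4075 -0.3132  0.1049]
[-0.0004  0.0011 -0.0011 -0.0002 -0.0005 -0.0006]
```

View pics/w6.png

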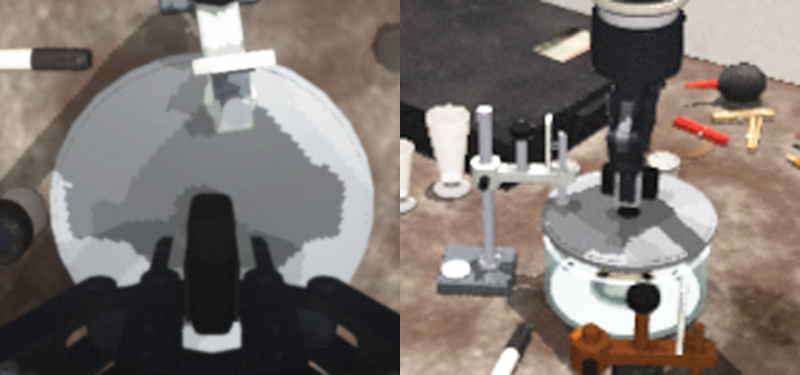

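The lid is level and still, 14.6 mm open by both depth and TCP. It is clear of the seal, visible at (600,275), with the gauge foot on it and the arm at its stop.

```bash
python3 -c "
from bench import *
print(sign_off())"
```

```text
the job is handed in; nothing more can be done
None
```

The gauge arm was pushed down to its stop. The seal let go cleanly, and the job was handed in with the lid still gripped, level and still, about 14.6 mm open, the gauge foot resting on it (scale not read).

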